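# Stand the toppled tube rack back up and push it home

### The arm

A 6-joint arm with a two-finger parallel gripper is mounted at the origin on the work surface. World frame = base frame: x ahead of the robot, y to its left, z up, the work surface at z = 0. Lengths are in m, angles in rad, forces in N, time in s.
With the tool pointing down it reaches from about 0.35 to 1 m from the base axis. Payload 7.1 kg.
Tool frame: the origin (TCP) lies at the very end of the fingers, on their centre line; the grasp point (between the pads) lies 19 mm behind it; z points along the fingers, y is the line along which they close (so a half turn about z gives the same grasp; the last joint's range is limited). The gripper opens to 85 mm and grips with 20 to 120 N. Pads are 22 mm wide; open, the fingers measure 114 mm over their backs; the gripper's body (76 mm by 85 mm) begins 54 mm behind the grasp point. The pads swing forward as they close: fully open they stand 13 mm farther back than shut.
Start: joints at [1.219, 0.423, 1.63, -0, 1.089, -0.019], TCP at [0.204, 0.591, 0.194] pointing down, gripper open.
Joint ranges: [-3, 3], [-0.9, 2.11], [0.09, 2.58], [-1.31, 4.45], [0.11, 2.69], [-2.54, 2.54]. Speed limits (rad/s): [2.39, 2.39, 3.01, 3.14, 3.14, 3.14].

### API

Orientations are given as a rotation vector (axis times angle).
In Python, from rig import arm gives the robot as it stands. The module is installed in compiled form; this text tells all that it offers.
- The arm moves only by the shell command python3 -m inch 'ROWS' [FORCE]. ROWS is JSON, one flat list of numbers, 7 for each row, row after row: the opening, from -1 (shut) to 1 (fully open), then the shift along the tool's x, y, z in m, then the turn, a rotation vector about the tool's x, y, z in degrees. A call has 1 to 20 rows; each row is the pose to reach, as a shift and turn from the pose commanded when the call began, along the tool's axes at that moment; what a row does not reach only later rows make up. A row lasts 1/10 s, in which the tool goes at most 50 mm and 8.59 degrees, less where a joint would pass 70% of its speed; a pose out of reach is approached as far as the arm can. A call with a gripper value outside its range is refused whole. The fingers move at their own pace and stop on an object; FORCE is the grip in N (left out, the last holds). Time passes only in rows, so rows that repeat a pose let the fingers close. It gives the time, the measured TCP pose, the force, the opening and the grip force at its end, in the units of the state.
- arm.state(): the state, without advancing time (a new reading comes with each control period).
- arm.get_image(name): name is "scene" or "top"; returns a dict with "image" (384x512x3 uint8, red, green, blue), "mtx" (3x3 intrinsics, pixels), "k1" (the pictures are not rectified: a ray, as slopes to the right and down, at radius r is drawn at 1 + k1 r^2 times it, then the intrinsics apply), "view" (4x4, takes a point from world to camera coordinates). Camera axes: x right, y up, looking along -z (the intrinsics and any distortion apply to the point x, -y, -z); pixel columns grow to the right and rows downward; lengths in m; the calibration is good to about 2 mm. A picture is of the moment at which its call begins. There is no depth.
- arm.close_job(): hands the job in; it is judged then, once.
The state is a dict: "time_s": time; "joints": joint angles; "joint_velocities": joint speeds; "tau": joint torques, N m; "position": TCP position; "tool_rot": TCP orientation; "wrist_force": force on the tool from outside, world axes, zero at the start; "moment": the same for the moment, N m; "width": finger opening in m; "grip_force": force on a finger pad.
Only numpy, scipy, OpenCV 4.12 (cv2) and the standard library are available. Lean on these libraries where they do the work, as an engineer would, in place of code of your own. Each camera call takes 0.05 s, during which the arm holds its last target. There are 200 camera calls.

### The job

The rack of blue-capped sample tubes has toppled backwards and leans on the low white base unit. Tip it back up onto its feet by pushing on it, then push it along the bench until its back is flat against the front of the base unit, and leave it standing there. Only push: do not lift the rack, and leave the wash bottle, the jar and the beaker where they stand.

Things in the scene. Friction and masses are not known exactly. Their poses are not given: they have to be found in the camera images.
- rack: White tube rack, 12 blue-capped tubes fixed in it: one rigid body, 0.3-0.6 kg, centre of mass 48 mm above its underside. 86 mm deep (its x), 150 wide (y), frame 84 high, caps to 118. Origin: centre of underside; z up through the caps, x from its front to its back (to the base unit). Starts leaning back 0.87 rad, front feet in the air; below about 0.7 rad it drops onto its feet by itself.
- rack_back (a point): Middle of the rack's lower back edge (rack x = +43 mm, z = 0). At the start this edge rests on the bench about 48 mm in front of the base unit, and the flat back leans on the base unit's upper front edge. The rack slides on the bench with ordinary friction and can tip if pushed high up.
- rack_front (a point): Middle of the rack's lower front edge (rack x = -43 mm, z = 0). The flat front and back each have a lower band (6 to 42 mm above the underside) and an upper band (74 to 84 mm) to push on.
- rack_caps (a point): Top rearmost point of the middle cap of the back row (rack x = +38, y = 0, z = 118 mm). The back row has five caps, 22 mm across, at rack x = +27 mm, 27 mm apart. At the start they overhang the base unit, this point about 80 mm above the bench and 40 mm above the unit's top, with room behind for fingers.
- base_unit: Low white metal housing fixed to the bench: 150 mm deep, 420 mm wide, 40 mm high, flat on top, with an upright flat front. Origin: middle of its lower front edge, on the bench; its x axis points level into the housing, away from the robot (so its front face is its plane x = 0), its y axis along its front, its z axis up.
- wash_bottle: White plastic bottle standing on the bench, 64 mm across, 150 mm high. Origin: centre of its underside.
- jar: Amber jar with a blue cap standing on the bench, 60 mm across, 80 mm high. Origin: centre of its underside.
- beaker: Small clear beaker, 54 mm across the rim, 60 mm high, standing on top of the base unit near one end. Origin: centre of its underside.

How it is judged:
On the way, in this order (a step that is already met when the one before it is completed fails the run):
1. the rack stands on its feet on the bench (angle between rack's own z axis and vertical below 0.06 rad and height (world z) of rack below 0.006 m), for 0.2 s.
2. the rack's back is flat against the base unit's front (angle between rack's own z axis and vertical below 0.06 rad and x of rack_back in the frame of base_unit between -0.006 and 0.006 m and angle between the x axis of rack and the x axis of base_unit, either way round below 0.07 rad), for 0.2 s.
At the end, for the whole second after the job is handed in: The rack stands upright on the bench (within 0.06 rad, underside within 6 mm of the bench), the middle of its lower back edge within 6 mm of the base unit's front face, parallel to it within 0.07 rad, its whole width in front of the base unit (centre within 135 mm of the unit's middle), at rest (all of step 2 and height (world z) of rack below 0.006 m and y of rack in the frame of base_unit between -0.135 and 0.135 m and linear speed of rack below 0.02 m/s and angular speed of rack below 0.1 rad/s); the robot touches nothing.
It fails at once if the rack is lifted: its front and back lower edges both more than 15 mm off the bench (height (world z) of each of rack_back, rack_front above 0.015 m).
It fails at once if the wash bottle is moved more than 20 mm or tipped by more than 0.3 rad (distance of wash_bottle from where it was at the start of the episode above 0.02 m or angle between wash_bottle's own z axis and vertical above 0.3 rad).
It fails at once if the jar is moved more than 20 mm or tipped by more than 0.3 rad (distance of jar from where it was at the start of the episode above 0.02 m or angle between jar's own z axis and vertical above 0.3 rad).
It fails at once if the beaker is moved more than 20 mm or tipped by more than 0.3 rad (distance of beaker from where it was at the start of the episode above 0.02 m or angle between beaker's own z axis and vertical above 0.3 rad).
It also fails if it takes over 51 s, if anything falls off the work surface, if the arm or the gripper's body presses on something with over 40 N, if the wrist force passes 120 N, or if a joint passes its speed limit or range.

## Working session

There is one attempt and no reset: what is moved stays moved. The work goes in short steps, Python scripts to look and compute and a shell command to move; the robot and the scene stay as the last step left them, time stands still between calls to the robot, and variables do not carry over. Pictures are saved under pics/ and viewed, at most 10 in all, crops included, and the job is handed in when it is done.

```bash
mkdir -p pics
cat > h.py <<'E'
import numpy as np, cv2
from rig import arm
from scipy.spatial.transform import Rotation as R
def snap(n,f=None):
    d=arm.get_image(n)
    if f: cv2.imwrite(f'pics/{f}.png',d['image'][:,:,::-1])
    return d
def ray(d,px):
    K=np.array(d['mtx'],float);k=float(d['k1'])
    u=cv2.undistortPoints(np.array([[px]],float),K,np.array([k,0,0,0,0.]))[0,0]
    V=np.array(d['view']);Rw=V[:3,:3].T
    return -Rw@V[:3,3], Rw@np.array([u[0],-u[1],-1])
def plane(d,px,z):
    o,v=ray(d,px);return o+v*(z-o[2])/v[2]
def proj(d,p):
    V=np.array(d['view']);c=V[:3,:3]@np.array(p)+V[:3,3]
    s=np.array([c[0],-c[1]])/-c[2];s=s*(1+float(d['k1'])*(s@s))
    K=np.array(d['mtx']);return K[:2,:2]@s+K[:2,2]
E
python3 - <<'E'
from h import *
a=snap('scene','s0');b=snap('top','t0')
for d in(a,b):print(np.round(d['mtx'],1),d['k1'],np.round(ray(d,(256,192)),3))
s=arm.state();print({k:np.round(v,3) for k,v in s.items()});print(R.from_rotvec(s['tool_rot']).as_matrix().round(3))
E
```

```text
[[369.2   0.  252.6]
 [  0.  369.2 194.2]
 [  0.    0.    1. ]] -0.037761908538384355 [[ 1.166 -0.476  0.59 ]
 [-0.598  0.573 -0.56 ]]
[[380.5   0.  259.2]
 [  0.  380.5 188.8]
 [  0.    0.    1. ]] -0.02347601611231568 [[ 0.501  0.028  0.905]
 [ 0.105  0.031 -0.994]]
{'time_s': np.float64(0.1), 'joints': array([ 1.219,  0.424,  1.631,  0.   ,  1.089, -0.019]), 'joint_velocities': array([-0.   , -0.002, -0.002,  0.001,  0.001, -0.001]), 'tau': array([ 1.0000e-03, -5.5843e+01, -2.8245e+01, -0.0000e+00,  3.0000e-03,
        0.0000e+00]), 'position': array([0.204, 0.59 , 0.194]), 'tool_rot': array([-5.200e-01, -3.098e+00,  2.000e-03]), 'wrist_force': array([ 0.424, -0.302, -0.416]), 'moment': array([ 0.005,  0.015, -0.046]), 'grip_force': np.float64(0.0), 'width': np.float64(0.085)}
[[-0.945  0.327 -0.001]
 [ 0.327  0.945 -0.001]
 [ 0.    -0.001 -1.   ]]
```

View pics/s0.png

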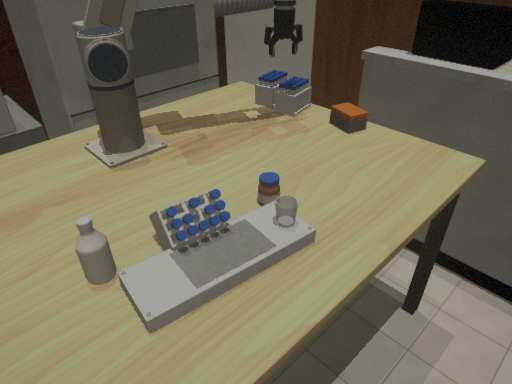

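View pics/t0.png

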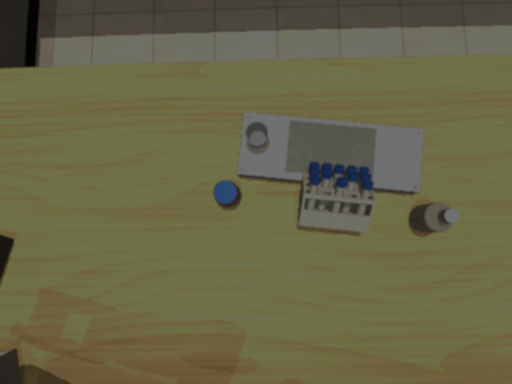

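The scene view shows the rack around (195,220) leaning on the unit. The wash bottle is at (97,262), the jar at (269,188) and the beaker at (286,212). In the top view the unit's corners are about (244,113), (423,129), (418,192) and (239,177). The back-row caps lie at rows 167–173, columns 314–365.

Run:
```python
from h import *
b=snap('top');a=snap('scene')
for p in [(244,113),(423,129),(418,192),(239,177)]:print('unit',plane(b,p,.04).round(3))
for p in [(303,229),(366,231)]: print('rack low front',plane(b,p,.06).round(3))
print('jar',plane(b,(226,192),.08).round(3),'beaker',plane(b,(257,135),.08).round(3),'bottle',plane(b,(432,218),.0).round(3),plane(b,(451,216),.15).round(3))
for n,d in(('t',b),('s',a)):
    h=cv2.cvtColor(d['image'],cv2.COLOR_RGB2HSV);m=cv2.inRange(h,(105,130,40),(125,255,255))
    k,_,st,c=cv2.connectedComponentsWithStats(m)
    for i in range(1,k):
        if st[i,4]>15: print(n,st[i],c[i].round(1))
im=cv2.resize(b['image'][90:250,210:470],None,fx=3,fy=3,interpolation=2)
im2=cv2.resize(a['image'][170:300,120:330],None,fx=3.7,fy=3.7,interpolation=2)
cv2.imwrite('pics/t1.png',np.clip(im[:,:,::-1]*1.6,0,255).astype('uint8'));cv2.imwrite('pics/s1.png',im2[:,:,::-1])
```

```text
unit [0.778 0.08  0.04 ]
unit [ 0.731 -0.334  0.04 ]
unit [ 0.584 -0.313  0.04 ]
unit [0.627 0.093 0.04 ]
rack low front [ 0.506 -0.048  0.06 ]
rack low front [ 0.499 -0.186  0.06 ]
jar [0.589 0.119 0.08 ] beaker [0.715 0.049 0.08 ] bottle [ 0.526 -0.358  0.   ] [ 0.525 -0.332  0.15 ]
t [310 162  11  22 184] [314.6 173. ]
t [322 164  11  15 124] [326.8 170.8]
t [334 165  10   8  67] [338.7 168.6]
t [347 166  25  24 314] [359.9 176.2]
t [337 178  10   9  77] [341.4 181.8]
t [214 181  23  23 409] [225.2 192. ]
s [260  70  27  12 169] [273.2  75.3]
s [281  77  27  13 172] [294.6  81.9]
s [260 173  19  10 144] [268.9 177. ]
s [211 190   9   8  54] [215.4 193.3]
s [190 198  10   9  64] [194.3 201.8]
s [216 201   9   8  58] [220.1 204.4]
s [206 205   9   9  63] [210.  208.7]
s [167 207  10   9  72] [171.6 211.1]
s [220 212  10   8  62] [224.9 215.4]
s [184 214   9   9  67] [188. 218.]
s [210 216  10   9  67] [214.6 220. ]
s [172 219  10   9  73] [176.6 222.8]
s [199 221  10   9  67] [203.8 224.7]
s [189 226   9   9  70] [192.9 229.7]
s [177 231  10   9  73] [181.6 234.8]
```

View pics/t1.png

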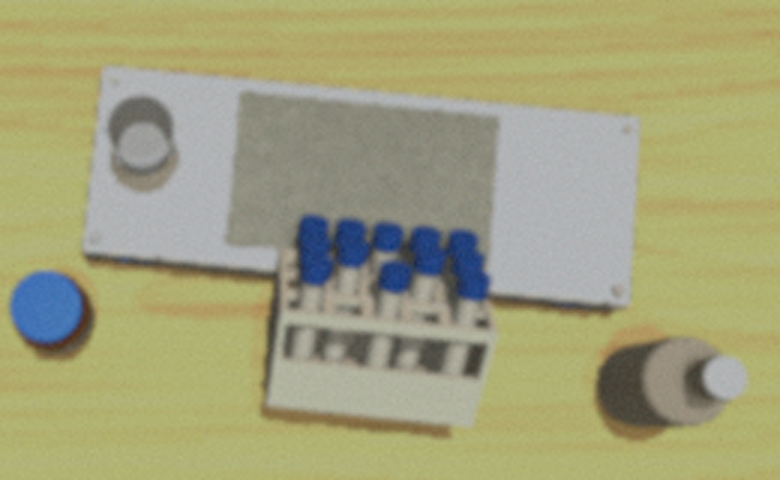

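View pics/s1.png

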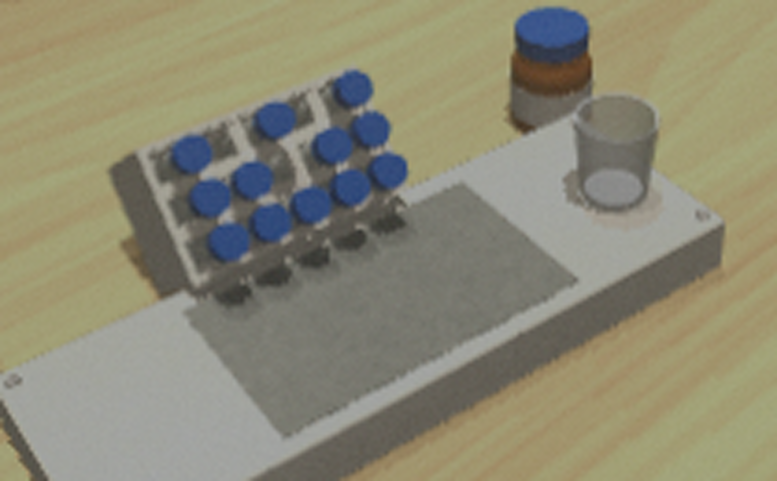

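The zoomed views confirm the back row of five caps (scene pixels (225,215) to (182,235)) overhangs the unit. The space behind it is free, and the beaker is well to the left.

```bash
cat >> h.py <<'E'
t=-0.109;U=np.array([[np.cos(t),-np.sin(t),0],[np.sin(t),np.cos(t),0],[0,0,1]]);O=np.array([.6055,-.110,0])
def tou(p):return U.T@(np.array(p)-O)
def tri(d1,p1,d2,p2):
    (a,u),(b,v)=ray(d1,p1),ray(d2,p2);u=u/np.linalg.norm(u);v=v/np.linalg.norm(v)
    s=np.linalg.lstsq(np.c_[u,-v],b-a,rcond=None)[0];q1=a+s[0]*u;q2=b+s[1]*v
    return (q1+q2)/2,np.linalg.norm(q1-q2)
def togo(pu,a,state):
    # target TCP in unit frame, tool z tilted by a deg towards +x_u; gives shift & turn in tool axes
    s=state;Rt=R.from_rotvec(s['tool_rot']).as_matrix()
    c,sn=np.cos(np.radians(a)),np.sin(np.radians(a))
    T=U@np.array([[-c,0,sn],[0,1,0],[-sn,0,-c]])
    p=O+U@np.array(pu)
    print('shift',(Rt.T@(p-s['position'])).round(4),'turn',np.degrees(R.from_matrix(Rt.T@T).as_rotvec()).round(2))
E
python3 - <<'E'
from h import *
b=snap('top');a=snap('scene')
for p in [(224.9,215.4),(203.8,224.7),(181.6,234.8)]:
    print('scene caps',tou(plane(a,p,.088)).round(4))
for p in [(314,166),(338.7,167),(364,171)]: print('top',tou(plane(b,p,.085)).round(4))
for p in [(12,380),(702,216)]:print('screws scene',tou(plane(a,(120+p[0]/3.7,170+p[1]/3.7),.04)).round(4))
for p in [(96,238),(617,290),(627,128),(113,82)]:print('screws top',tou(plane(b,(210+p[0]/3,90+p[1]/3),.04)).round(4))
togo([.09,0,.2],-20,arm.state()); togo([.09,0,.064],-20,arm.state())
E
```

```text
scene caps [0.0383 0.0389 0.088 ]
scene caps [ 0.0373 -0.0152  0.088 ]
scene caps [ 0.0372 -0.0691  0.088 ]
top [0.0317 0.04   0.085 ]
top [ 0.0342 -0.0135  0.085 ]
top [ 0.0302 -0.0687  0.085 ]
screws scene [ 0.0149 -0.1978  0.04  ]
screws scene [0.1482 0.1983 0.04  ]
screws top [0.0177 0.1995 0.04  ]
screws top [ 0.0128 -0.1984  0.04  ]
screws top [ 0.1393 -0.2005  0.04  ]
screws top [0.1415 0.1982 0.04  ]
shift [-0.696  -0.511  -0.0056] turn [  2.21  19.91 -12.7 ]
shift [-0.696  -0.5109  0.1304] turn [  2.21  19.91 -12.7 ]
```

```bash
sed -i 's/^t=-0.109/t=-0.117/;s/\.6055,-\.110,0/.6075,-.110,0/' h.py; python3 -c "
from h import *
togo([.09,-.015,.2],-20,arm.state())"
```

```text
shift [-0.7013 -0.5257 -0.0056] turn [  2.13  19.92 -12.24]
```

```bash
r="-1,-0.701,-0.526,-0.006,2.1,19.9,-12.2"; python3 -m inch '[-1,-0.701,-0.526,-0.006,2.1,19.9,-12.2, -1,-0.701,-0.526,-0.006,2.1,19.9,-12.2, -1,-0.701,-0.526,-0.006,2.1,19.9,-12.2, -1,-0.701,-0.526,-0.006,2.1,19.9,-12.2, -1,-0.701,-0.526,-0.006,2.1,19.9,-12.2, -1,-0.701,-0.526,-0.006,2.1,19.9,-12.2, -1,-0.701,-0.526,-0.006,2.1,19.9,-12.2, -1,-0.701,-0.526,-0.006,2.1,19.9,-12.2, -1,-0.701,-0.526,-0.006,2.1,19.9,-12.2, -1,-0.701,-0.526,-0.006,2.1,19.9,-12.2, -1,-0.701,-0.526,-0.006,2.1,19.9,-12.2, -1,-0.701,-0.526,-0.006,2.1,19.9,-12.2, -1,-0.701,-0.526,-0.006,2.1,19.9,-12.2, -1,-0.701,-0.526,-0.006,2.1,19.9,-12.2, -1,-0.701,-0.526,-0.006,2.1,19.9,-12.2, -1,-0.701,-0.526,-0.006,2.1,19.9,-12.2, -1,-0.701,-0.526,-0.006,2.1,19.9,-12.2, -1,-0.701,-0.526,-0.006,2.1,19.9,-12.2, -1,-0.701,-0.526,-0.006,2.1,19.9,-12.2, -1,-0.701,-0.526,-0.006,2.1,19.9,-12.2]'; python3 -c "
from h import *
s=arm.state();print(tou(s['position']).round(4),np.round(s['joints'],2))
togo([.09,-.015,.2],-20,s);togo([.09,-.015,.066],-20,s)"
```

```text
time_s: 2.3
position: [0.6947, -0.1366, 0.1993]
tool_rot: [-0.167, -2.787, -0.031]
wrist_force: [-0.7, -0.7, -0.1]
width: -0.0001
grip_force: 0.0
[ 0.0897 -0.0162  0.1993] [-0.2   0.74  1.12 -0.03  1.63 -1.65]
shift [-0.      0.0012 -0.0007] turn [ 0.12 -0.04 -0.13]
shift [-0.0459  0.0011  0.1252] turn [ 0.12 -0.04 -0.13]
```

```bash
python3 -m inch '[-1,-0.015,0.001,0.042,0,0,0, -1,-0.031,0.001,0.084,0,0,0, -1,-0.046,0.001,0.125,0,0,0, -1,-0.046,0.001,0.125,0,0,0, -1,-0.037,0.001,0.128,0,0,0, -1,-0.027,0.001,0.132,0,0,0, -1,-0.018,0.001,0.135,0,0,0, -1,-0.018,0.001,0.135,0,0,0]'; python3 -c "
from h import *
s=arm.state();print(tou(s['position']).round(4));snap('scene','s2')"
```

```text
time_s: 3.1
position: [0.666, -0.1307, 0.0705]
tool_rot: [-0.164, -2.791, -0.03]
wrist_force: [-0.2, -0.9, 0.8]
width: 0.0001
grip_force: 0.0
[ 0.0606 -0.0137  0.0705]
```

View pics/s2.png

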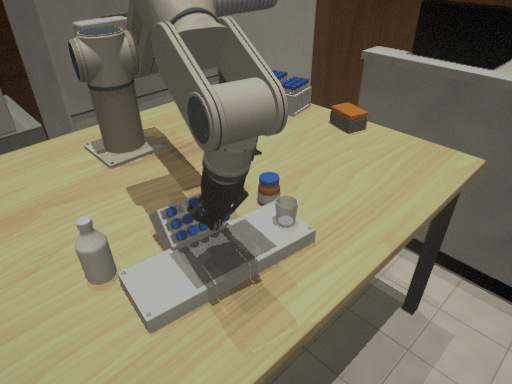

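The closed fingers at about (215,215) stand just behind the middle cap of the back row. Everything else is undisturbed, so I push gently.

```bash
python3 -m inch '[-1,0.004,0,0.001,0,0,0, -1,0.008,0,0.003,0,0,0, -1,0.011,0,0.004,0,0,0, -1,0.015,0,0.005,0,0,0, -1,0.018,0,0.0065,0,0,0, -1,0.018,0,0.0065,0,0,0]'; python3 -m inch '[-1,0.003,0,0.001,0,0,0, -1,0.006,0,0.002,0,0,0, -1,0.009,0,0.003,0,0,0, -1,0.009,0,0.003,0,0,0]';python3 -c "
from h import *
s=arm.state();print(tou(s['position']).round(4));a=snap('scene','s3')"
```

```text
time_s: 3.75
position: [0.6464, -0.1286, 0.0673]
tool_rot: [-0.164, -2.788, -0.03]
wrist_force: [-0.4, 0.3, -0.8]
width: -0.0002
grip_force: 0.0
time_s: 4.15
position: [0.6371, -0.1275, 0.0677]
tool_rot: [-0.164, -2.788, -0.03]
wrist_force: [-0.6, -0.5, 0.1]
width: -0.0002
grip_force: 0.0
[ 0.0314 -0.0139  0.0677]
```

View pics/s3.png

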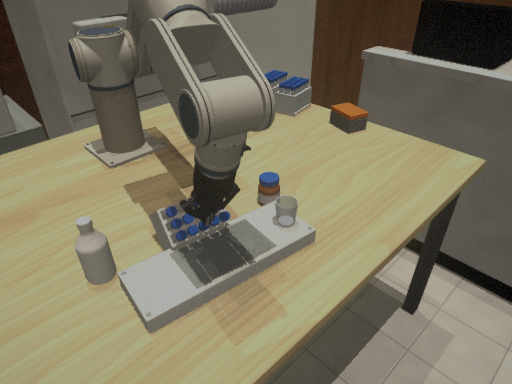

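```bash
cat > caps.py <<'E'
from h import *
import sys
a=cv2.imread(sys.argv[1])
h=cv2.cvtColor(a,cv2.COLOR_BGR2HSV);m=cv2.inRange(h,(105,130,40),(125,255,255))
k,_,st,c=cv2.connectedComponentsWithStats(m)
for i in range(1,k):
    if st[i,4]>15 and 150<c[i][0]<240: print(st[i],c[i].round(1))
E
python3 caps.py pics/s3.png; python3 -c "
import cv2
a=cv2.imread('pics/s3.png')[170:290,130:290];cv2.imwrite('pics/s3c.png',cv2.resize(a,None,fx=5,fy=5,interpolation=2))"
```

```text
[167 208   7   8  36] [169.6 211.6]
[221 212   9   8  35] [225.9 215.2]
[183 214  10  10  70] [187.9 218.3]
[212 216   8   9  50] [215.6 220.5]
[172 220  10   8  47] [175.7 223.4]
[199 222  10   8  34] [202.3 225.7]
[189 225  10  10  70] [192.9 229.6]
[177 231  10   9  56] [181.5 234.5]
```

View pics/s3c.png

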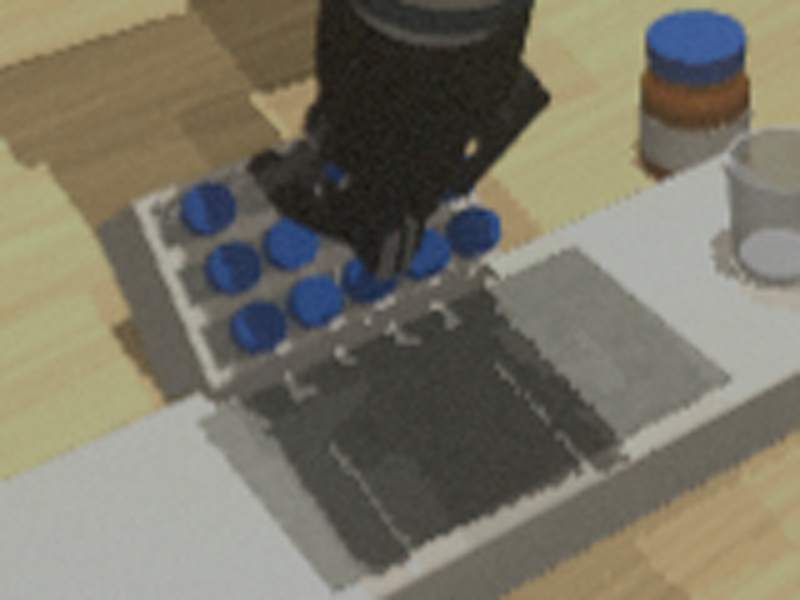

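Run:
```python
from h import *
a=snap('scene');b=snap('top','t3');s=arm.state()
T=R.from_rotvec(s['tool_rot']).as_matrix();p=s['position']
print('tcp',proj(a,p),proj(b,p));
for dx in(-.011,.011):
  for dy in(-.0145,.0145):print(dx,dy,proj(a,p+T@[dx,dy,0]).round(1))
for x in(.025,.03,.035,.04):print(x,proj(a,O+U@[x,-.015,.088]).round(1))
im=cv2.resize(b['image'][110:260,230:430],None,fx=4,fy=4,interpolation=2)
cv2.imwrite('pics/t3c.png',np.clip(im[:,:,::-1]*1.8,0,255).astype('uint8'))
```

```text
tcp [204.28875393 230.88108019] [337.4660414  168.45068642]
-0.011 -0.0145 [201.1 237.3]
-0.011 0.0145 [212.5 232. ]
0.011 -0.0145 [196.  229.8]
0.011 0.0145 [207.4 224.6]
0.025 [201.4 222.3]
0.03 [202.6 223.4]
0.035 [203.7 224.6]
0.04 [204.9 225.7]
```

View pics/t3c.png

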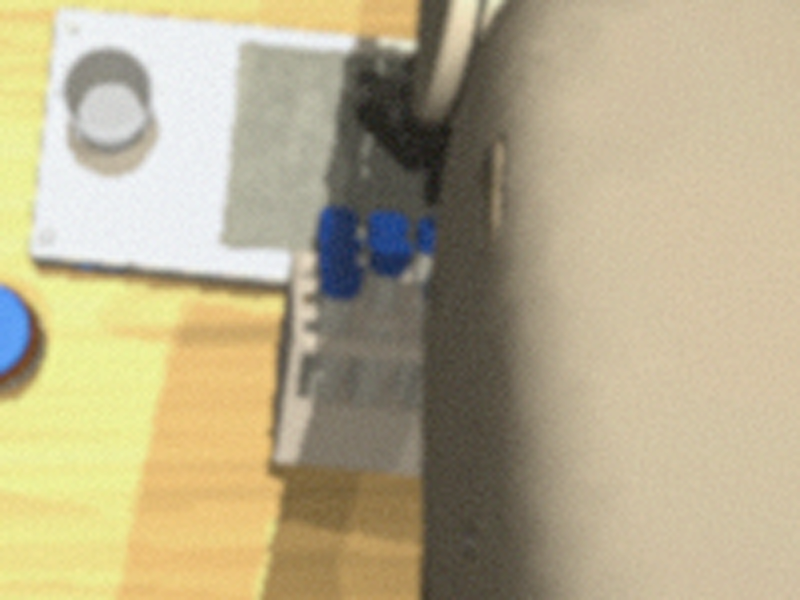

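Run:
```python
from h import *
a=snap('scene')
T=R.from_rotvec([-0.164,-2.791,-0.03]).as_matrix()
for p in([.666,-.1307,.0705],[.6371,-.1275,.0677]):
  for z in(0,-.01,-.02):print(proj(a,np.array(p)+T@[0,0,z]).round(1))
A=cv2.resize(cv2.imread('pics/s2.png')[180:260,170:250],None,fx=5,fy=5,interpolation=2)
B=cv2.resize(cv2.imread('pics/s3.png')[180:260,170:250],None,fx=5,fy=5,interpolation=2)
cv2.imwrite('pics/c.png',np.clip(np.hstack([A,B])*1.5,0,255).astype('uint8'))
```

```text
[211.1 236.7]
[211.6 234.1]
[212.1 231.5]
[204.1 230.8]
[204.6 228.2]
[205.  225.7]
```

View pics/c.png

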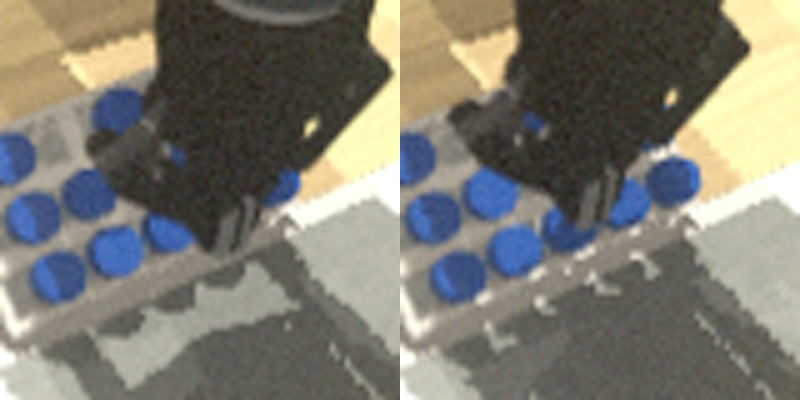

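Run:
```python
from h import *
a=snap('scene');b=snap('top');s=arm.state()
print(proj(a,[0,0,0]),proj(a,[-.09,0,0]),proj(a,[.09,0,0]),proj(a,[0,.09,0]),proj(a,[0,-.09,0]))
q,e=tri(a,(239.6,189),b,(319.5,134));print(q,e,tou(q))
T=R.from_rotvec(s['tool_rot']).as_matrix();print('in tool',T.T@(q-s['position']))
print(T.round(3))
```

```text
[124.9715422  146.36410101] [113.41750553 138.58280541] [137.57227325 154.84538168] [147.28124396 138.38243544] [100.97005146 154.98489915]
[ 0.69121581 -0.07200638  0.1767434 ] 0.008121003901780631 [0.07870835 0.04750629 0.1767434 ]
in tool [-0.00661182  0.06155625 -0.11839671]
[[-0.933  0.118 -0.339]
 [ 0.11   0.993  0.041]
 [ 0.341  0.001 -0.94 ]]
```

Run:
```python
from h import *
a=snap('scene');s=arm.state();T=R.from_rotvec(s['tool_rot']).as_matrix()
for px in((209.5,225),(206,225),(213,222)):
  o,v=ray(a,px);o2=T.T@(o-s['position']);v2=T.T@v
  for z in(0,-.01,-.02,-.03):print(px,(o2+v2*(z-o2[2])/v2[2]).round(4))
m=cv2.inRange(cv2.cvtColor(a['image'],cv2.COLOR_RGB2GRAY),0,45)[180:245,180:245]
cv2.imwrite('pics/c2.png',np.hstack([cv2.resize(m,None,fx=6,fy=6,interpolation=0),cv2.resize(cv2.cvtColor(np.clip(a['image'][180:245,180:245]*2.5,0,255).astype('uint8'),cv2.COLOR_RGB2GRAY),None,fx=6,fy=6,interpolation=0)]))
```

```text
(209.5, 225) [0.008  0.0182 0.    ]
(209.5, 225) [ 0.0027  0.0138 -0.01  ]
(209.5, 225) [-0.0026  0.0094 -0.02  ]
(209.5, 225) [-0.0078  0.005  -0.03  ]
(206, 225) [0.0117 0.0113 0.    ]
(206, 225) [ 0.0063  0.007  -0.01  ]
(206, 225) [ 0.001   0.0027 -0.02  ]
(206, 225) [-0.0044 -0.0016 -0.03  ]
(213, 222) [0.0113 0.0294 0.    ]
(213, 222) [ 0.0059  0.0248 -0.01  ]
(213, 222) [ 0.0006  0.0203 -0.02  ]
(213, 222) [-0.0047  0.0157 -0.03  ]
```

View pics/c2.png

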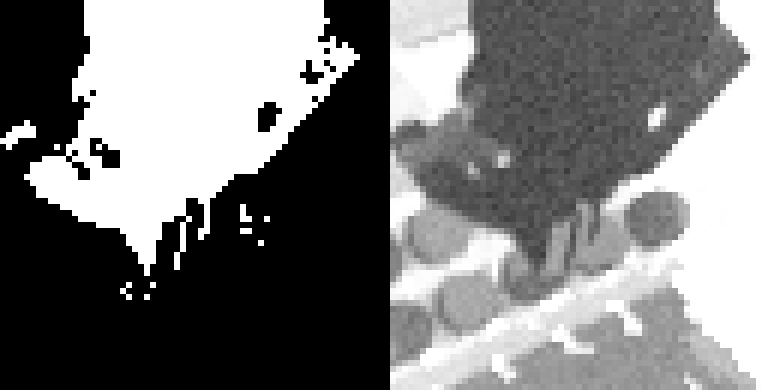

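Run:
```python
from h import *
a=snap('scene');p=np.array([.204,.590,.194]);T=R.from_rotvec([-.52,-3.098,.002]).as_matrix()
for y in(-.057,0,.057):print([proj(a,p+T@[0,y,z]).round(1) for z in(0,-.013,-.04,-.073)])
g=cv2.imread('pics/s0.png',0);print(g.shape)
m=(g[0:70,255:312]<60)
for r in range(0,70,3): print(r,''.join('#' if v else '.' for v in m[r]))
```

```text
[array([268.6,  69.7]), array([268.6,  66.3]), array([268.7,  58.9]), array([268.8,  49.7])]
[array([281.9,  67.8]), array([282. ,  64.4]), array([282.2,  57.1]), array([282.5,  48. ])]
[array([294.9,  66. ]), array([295. ,  62.6]), array([295.4,  55.4]), array([295.8,  46.4])]
(384, 512)
0 #....#...#...#...#####.................#.................
3 #...##..##..###.#########################................
6 #.################...#.####..###.###.....................
9 ####...............##########...########.................
12 ...................#####################.................
15 ...................#####################.................
18 ...................#####################.................
21 ...................####################..................
24 ...................####################..................
27 ...........#####..#############################..........
30 ..........#############################..######..........
33 ..........######...###################...######..........
36 ..........######.#######################..#####..........
39 .........###############............############.........
42 .........############.................######.............
45 ..............#####..................#####...............
48 ..............####...................#####...............
51 ..............####...................#####...............
54 ...............###.......................................
57 .........................................................
60 .........................................................
63 .........................................................
66 .........................................................
69 .........................................................
```

Contact was expected by now, but no force shows. The visible tips in both the start picture and this one end about 40 mm short of the stated TCP. I'll back off and probe downwards over the unit with the force reading.

```bash
python3 -m inch '[-1,-0.02,0,-0.007,0,0,0, -1,-0.047,0,-0.017,0,0,0, -1,-0.05,0,-0.009,0,0,0, -1,-0.055,0,0.003,0,0,0, -1,-0.055,0,0.003,0,0,0]' | grep -E 'pos|wrist'; python3 -m inch '[-1,-0.001,0,0.003,0,0,0, -1,-0.001,0,0.003,0,0,0]'| grep -E 'pos|wrist';  python3 -m inch '[-1,-0.001,0,0.003,0,0,0, -1,-0.001,0,0.003,0,0,0]'| grep -E 'pos|wrist'
python3 - <<'E'
from h import *
a=snap('scene');b=snap('top');s=arm.state();print(tou(s['position']),proj(a,s['position']),proj(b,s['position']))
A=a['image'][190:270,180:260];B=b['image'][100:180,300:380]
f=lambda X,g:cv2.resize(np.clip(X[:,:,::-1]*g,0,255).astype('uint8'),None,fx=5,fy=5,interpolation=2)
cv2.imwrite('pics/c4.png',np.hstack([f(A,1.8),f(B,2)]))
E
```

```text
position: [0.6852, -0.133, 0.0431]
wrist_force: [-0.8, 0.1, -0.4]
position: [0.687, -0.1334, 0.0426]
wrist_force: [0.6, -0.1, -0.6]
position: [0.6875, -0.1335, 0.0398]
wrist_force: [0.6, 0.2, 0.3]
[ 0.08244212 -0.01393187  0.03996173] [217.50118948 252.82513956] [336.96998112 148.96683582]
```

View pics/c4.png

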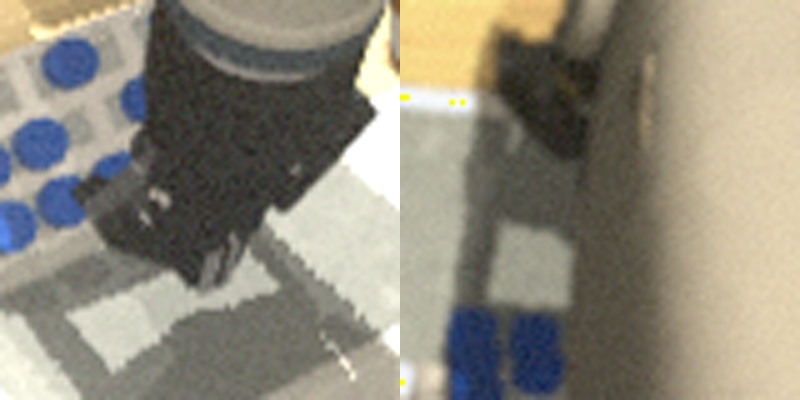

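The right crop is obscured by the arm. In the left crop the fingertips, at about (222,247), hang above the unit's top although the reading says z = 0.040, and no force shows. I have now viewed 11 pictures, one over the limit, so I will use numbers only from here on.

```bash
for i in 1; do python3 -m inch '[-1,-0.001,0,0.0025,0,0,0, -1,-0.002,0,0.005,0,0,0]'| grep -E 'pos|wrist'; python3 -m inch '[-1,-0.001,0,0.0025,0,0,0, -1,-0.002,0,0.005,0,0,0]'| grep -E 'pos|wrist'; python3 -m inch '[-1,-0.001,0,0.002,0,0,0, -1,-0.001,0,0.004,0,0,0]'| grep -E 'pos|wrist'; done
```

```text
position: [0.6881, -0.1335, 0.0344]
wrist_force: [-0.2, 0.4, 0.2]
position: [0.688, -0.1335, 0.0286]
wrist_force: [-0.6, 0.3, -0.5]
position: [0.6876, -0.1334, 0.0245]
wrist_force: [0.3, -0.5, 0.3]
```

```bash
python3 -m inch '[-1,-0.001,0,0.002,0,0,0, -1,-0.001,0,0.004,0,0,0]'| grep -E 'pos|wrist'; python3 -m inch '[-1,0.009,0,0.0035,0,0,0, -1,0.019,0,0.007,0,0,0, -1,0.028,0,0.01,0,0,0, -1,0.032,0,0.0115,0,0,0, -1,0.035,0,0.013,0,0,0]'| grep -E 'pos|wrist'; python3 -m inch '[-1,0.003,0,0.001,0,0,0, -1,0.006,0,0.002,0,0,0, -1,0.009,0,0.003,0,0,0]'| grep -E 'pos|wrist';python3 - <<'E'
from h import *
s=arm.state();print(tou(s['position']));cv2.imwrite('pics/s5.png',snap('scene')['image'][:,:,::-1])
E
python3 caps.py pics/s5.png
```

```text
position: [0.6873, -0.1334, 0.0206]
wrist_force: [-0.6, -0.3, 0.2]
position: [0.6498, -0.129, 0.0209]
wrist_force: [1.9, -0.6, -0.4]
position: [0.6407, -0.1279, 0.0208]
wrist_force: [-1.4, 0.7, -0.6]
[ 0.03502136 -0.01389404  0.02077905]
[190 198   6   8  27] [192.7 201.5]
[167 208   7   8  39] [169.6 211.6]
[184 214   9   7  41] [188.  216.9]
[172 220  10   8  45] [175.2 223.3]
[177 231  10   9  53] [180.9 234.9]
```

```bash
cat > chk.sh <<'E'
python3 -c "
from h import *
s=arm.state();print(tou(s['position']).round(4),s['wrist_force'].round(1) if hasattr(s['wrist_force'],'round') else s['wrist_force']);cv2.imwrite('pics/x.png',snap('scene')['image'][:,:,::-1])"
python3 caps.py pics/x.png
E
python3 -m inch '[-1,0.003,0,0.001,0,0,0, -1,0.006,0,0.002,0,0,0, -1,0.009,0,0.003,0,0,0]'| grep -E 'wrist'; sh chk.sh; python3 -m inch '[-1,0.003,0,0.001,0,0,0, -1,0.006,0,0.002,0,0,0, -1,0.009,0,0.003,0,0,0]'| grep -E 'wrist'; sh chk.sh
```

```text
wrist_force: [0.1, -1.0, 0.2]
[ 0.0255 -0.0139  0.0211] [ 0.1 -1.   0.2]
[188 196   6   9  26] [190.7 200. ]
[165 205   7   9  42] [168.3 209.1]
[183 212   8   7  34] [186.5 214.7]
[170 217  10   9  44] [174.1 220.7]
[176 228  10   9  48] [179.4 232.5]
wrist_force: [0.2, 0.2, -0.2]
[ 0.0157 -0.0139  0.0213] [ 0.2  0.2 -0.2]
[186 194   5   7  23] [188.2 196.7]
[163 201   7   9  43] [165.9 205.7]
[180 208   9   8  41] [184.  211.5]
[168 214  10   8  39] [171.4 217.5]
[174 224   9   9  50] [177.5 228.3]
```

```bash
python3 -m inch '[-1,0.002,0,0.001,0,0,0, -1,0.004,0,0.0015,0,0,0, -1,0.006,0,0.002,0,0,0, -1,0.006,0,0.002,0,0,0]'| grep -E 'wrist'; sh chk.sh
```

```text
wrist_force: [-0.7, 0.3, -0.1]
[ 0.0095 -0.0139  0.0215] [-0.7  0.3 -0.1]
[148 190  16  19 116] [156.1 198.2]
[181 194   6   7  17] [183.6 196.7]
```

```bash
python3 -m inch '[-1,0.002,0,0.001,0,0,0, -1,0.004,0,0.0015,0,0,0, -1,0.006,0,0.002,0,0,0, -1,0.006,0,0.002,0,0,0]'| grep -E 'wrist'; sh chk.sh
```

```text
wrist_force: [0.3, 0.4, -0.4]
[ 0.0031 -0.0138  0.0216] [ 0.3  0.4 -0.4]
[184 183   5   9  17] [186.  187.2]
[147 190  16  16  90] [154.6 197.3]
[179 192   8   8  32] [182.  195.3]
```

```bash
python3 -m inch '[-1,-0.02,0,-0.007,0,0,0, -1,-0.038,0,-0.014,0,0,0, -1,-0.02,0,-0.061,0,0,0, -1,-0.003,0,-0.108,0,0,0, -1,0.014,0,-0.155,0,0,0, -1,0.032,0,-0.202,0,0,0, -1,0.032,0,-0.202,0,0,0]'| grep -E 'pos|wrist'; sh chk.sh
python3 - <<'E'
from h import *
s=arm.state();togo([-.26,-.015,.2],35,s);togo([-.26,-.015,.2],0,s)
E
```

```text
position: [0.6519, -0.1297, 0.2307]
wrist_force: [1.1, 0.1, -0.3]
[ 0.0464 -0.0144  0.2307] [ 1.1  0.1 -0.3]
[147 190  14  16  89] [153.9 196.5]
shift [ 0.2784 -0.001   0.1272] turn [ 0.000e+00 -5.448e+01 -5.000e-02]
shift [ 0.2784 -0.001   0.1272] turn [ 1.000e-02 -1.948e+01 -4.000e-02]
```

```bash
python3 -m inch '[-1,0.05,0,0.017,0,0,0, -1,0.1,0,0.034,0,-8,0, -1,0.15,0,0.051,0,-16,0, -1,0.205,0,0.07,0,-24,0, -1,0.205,0,0.07,0,-32,0, 0,0.205,0,0.07,0,-40,0, 1,0.205,0,0.07,0,-48,0, 1,0.205,0,0.07,0,-54.5,0, 1,0.205,0,0.07,0,-54.5,0, 1,0.205,0,0.07,0,-54.5,0, 1,0.205,0,0.07,0,-54.5,0]'
python3 - <<'E'
from h import *
s=arm.state();print(tou(s['position']),np.round(s['joints'],2));togo([-.17,-.015,.235],35,s)
a=snap('scene','s6');b=snap('top','t6')
for n,d in(('s',a),('t',b)):
    h=cv2.cvtColor(d['image'],cv2.COLOR_RGB2HSV);m=cv2.inRange(h,(105,130,40),(125,255,255))
    k,_,st,c=cv2.connectedComponentsWithStats(m)
    for i in range(1,k):
        if st[i,4]>15: print(n,st[i],c[i].round(1),tou(plane(d,c[i],.118)).round(3))
E
```

```text
time_s: 10.65
position: [0.4343, -0.1039, 0.2273]
tool_rot: [0.15, 2.536, -0.045]
wrist_force: [0.2, -0.7, -0.1]
width: 0.0848
grip_force: 0.0
[-0.17274465 -0.01413322  0.22726008] [-0.37 -0.13  2.38  0.45  0.33 -2.2 ]
shift [-0.0066 -0.0009 -0.0048] turn [ 0.01 -0.52 -0.05]
s [260  70  27  10 146] [273.2  74.7] [-0.633  0.731  0.118]
s [280  77  28  12 177] [294.  82.] [-0.501  0.732  0.118]
s [260 173  19   9 144] [268.8 177. ] [0.008 0.187 0.118]
s [188 175  19  14  98] [196.9 181.6] [-0.082  0.039  0.118]
s [168 182   8   5  32] [171.4 183.9] [-0.111 -0.014  0.118]
s [183 182  14  11  77] [189.9 187.5] [-0.07   0.013  0.118]
s [147 189  18  17 127] [155.4 197.3] [-0.083 -0.068  0.118]
s [162 190  14  11  85] [168.7 195.2] [-0.072 -0.041  0.118]
s [178 191   9   6  39] [182.2 193.7] [-0.058 -0.014  0.118]
t [214 181  23  23 407] [225.2 192. ] [-0.049  0.222  0.118]
t [307 203  10   9  66] [311.7 206.8] [-0.062  0.041  0.118]
t [320 204  10   9  71] [324.7 208.2] [-0.062  0.014  0.118]
t [333 205  11   9  72] [337.7 209.4] [-0.062 -0.013  0.118]
t [346 207  11   9  77] [350.9 210.9] [-0.063 -0.04   0.118]
t [359 208  10   9  75] [363.6 212.1] [-0.063 -0.066  0.118]
t [306 216  10   9  69] [310.4 219.9] [-0.089  0.041  0.118]
t [319 217  10   9  71] [323.5 221.1] [-0.089  0.014  0.118]
t [345 220  11   9  77] [349.8 223.9] [-0.09  -0.04   0.118]
t [358 221  10   9  73] [362.6 225.1] [-0.09  -0.066  0.118]
t [304 229  11   9  72] [309.2 232.9] [-0.116  0.041  0.118]
t [331 231  10  10  71] [335.5 235.6] [-0.116 -0.012  0.118]
t [357 234  10  10  78] [361.6 238.2] [-0.116 -0.066  0.118]
```

The top view shows the rack standing, parallel to the unit. Its caps lie at the right spacing, its centre is at unit y = −0.013, and its back is about 46 mm from the unit's front. Next I descend in front of it and touch the bench to find the true tip height.

```bash
python3 -m inch '[1,0.026,0,0.037,0,0,0, 1,0.052,0,0.074,0,0,0, 1,0.078,0,0.111,0,0,0, 1,0.104,0,0.149,0,0,0, 1,0.125,0,0.178,0,0,0, 1,0.125,0,0.178,0,0,0]'| grep -E 'pos|wrist';python3 -m inch '[1,0.006,0,0.008,0,0,0, 1,0.006,0,0.008,0,0,0]'| grep -E 'pos|wrist';python3 -m inch '[1,0.003,0,0.004,0,0,0, 1,0.006,0,0.008,0,0,0]'| grep -E 'pos|wrist'; python3 -c "
from h import *
s=arm.state();print(tou(s['position']),np.round(s['joints'],2));togo([-.17,-.014,.0],35,s)"
```

```text
position: [0.4421, -0.0904, 0.1404]
wrist_force: [0.1, -0.4, 0.3]
position: [0.4406, -0.0905, 0.1366]
wrist_force: [0.4, 0.2, 0.5]
position: [0.4397, -0.0904, 0.1327]
wrist_force: [-0.6, -0.5, 0.2]
[-1.68977539e-01 -1.56917201e-04  1.32733192e-01] [-0.29  0.13  2.42  0.83  0.11 -2.54]
shift [ 0.0673 -0.0135  0.1145] turn [-0.37 -4.94 -0.33]
```

```bash
cat > fk.py <<'E'
import numpy as np
from scipy.optimize import least_squares
from scipy.spatial.transform import Rotation as R
from h import arm
D=[([1.219,.424,1.631,0,1.089,-.019],[.204,.590,.194],[-.52,-3.098,.002]),
([-.2,.74,1.12,-.03,1.63,-1.65],[.6947,-.1366,.1993],[-.167,-2.787,-.031]),
([-.37,-.13,2.38,.45,.33,-2.2],[.4343,-.1039,.2273],[.15,2.536,-.045])]
s=arm.state();D.append((list(s['joints']),s['position'],s['tool_rot']))
def fk(q,P):
    h,a,L1,L2,e,L3=P[:6]
    r=lambda ax,x:R.from_euler(ax,x)
    A=r('z',q[0]);B=A*r('y',q[1]);C=B*r('y',q[2]);W=C*r('z',q[3])*r('y',q[4])
    T=W*r('z',-q[5]*P6)*C0
    return A.apply([a,0,h])+B.apply([0,0,L1])+C.apply([e,0,L2])+W.apply([0,0,L3]),T
best=None
for P6 in(1,-1):
  C0=R.identity()
  q,p,t=D[0];_,T0=fk(q,[0]*6);C0=T0.inv()*R.from_rotvec(t)
  er=[np.degrees((fk(q,[0]*6)[1].inv()*R.from_rotvec(t)).magnitude()) for q,p,t in D];
  if best is None or sum(er)<best[0]:best=(sum(er),P6,C0,er)
P6,C0=best[1:3]
f=least_squares(lambda P:np.concatenate([fk(q,P)[0]-p for q,p,t in D]),[.2,0,.5,.45,0,.26]);P=f.x
def ik(p,Rt,q0):
    lo=[-3,-.9,.09,-1.31,.11,-2.54];hi=[3,2.11,2.58,4.45,2.69,2.54]
    def F(q):
        a,T=fk(q,P);return np.concatenate([(a-p)*5,(T.inv()*Rt).as_rotvec()])
    g=least_squares(F,np.clip(q0,np.array(lo)+.01,np.array(hi)-.01),bounds=(lo,hi));return g.x,np.abs(g.fun).max()
E
python3 - <<'E'
from fk import *
from h import *
print('rot err',best[3],'P',P.round(3),'pos err',np.abs(f.fun).max())
def T(a,flip,roll=0):
    c,sn=np.cos(np.radians(a)),np.sin(np.radians(a))
    X=R.from_matrix(U@np.array([[-c,0,sn],[0,1,0],[-sn,0,-c]]))
    return X*R.from_euler('z',180*flip,degrees=True)
for a in(0,10,30,35,40):
  for x,z in((-.14,-.02),(-.06,-.02),(-.17,.25)):
    for fl in(0,1):
      for q0 in([-.3,.4,2.2,0,.5,-1.6],[-.3,.4,2.3,3.1,.4,1.5],[-.3,.4,2.3,3.1,.4,-1.5],[-.3,.4,2.2,0,.5,1.5]):
        q,e=ik(O+U@[x,-.014,z],T(a,fl),q0)
        if e<.004:print(a,x,z,'flip',fl,q.round(2))
E
```

```text
rot err [np.float64(3.1805931888303197e-15), np.float64(0.17929603527355945), np.float64(0.5152825659941425), np.float64(0.06453350413876817)] P [ 0.348 -0.044  0.604  0.523  0.087  0.387] pos err 0.015225793432530749
0 -0.14 -0.02 flip 0 [-0.23  0.57  2.03 -0.    0.55 -1.68]
0 -0.14 -0.02 flip 1 [-0.23  0.57  2.02  0.    0.55  1.46]
0 -0.14 -0.02 flip 1 [-0.23  0.57  2.02  0.    0.55  1.46]
0 -0.14 -0.02 flip 1 [-0.23  0.57  2.02  0.    0.55  1.46]
0 -0.06 -0.02 flip 0 [-0.21  0.63  1.86 -0.    0.65 -1.66]
0 -0.06 -0.02 flip 1 [-0.21  0.63  1.86  0.    0.65  1.47]
0 -0.06 -0.02 flip 1 [-0.21  0.63  1.86  0.    0.65  1.47]
0 -0.06 -0.02 flip 1 [-0.21  0.63  1.86  0.    0.65  1.47]
0 -0.17 0.25 flip 0 [-0.23  0.11  1.93 -0.    1.11 -1.69]
0 -0.17 0.25 flip 1 [-0.23  0.11  1.93  0.    1.11  1.45]
0 -0.17 0.25 flip 1 [-0.23  0.11  1.93  0.    1.11  1.45]
0 -0.17 0.25 flip 1 [-0.23  0.11  1.93  0.    1.11  1.45]
10 -0.14 -0.02 flip 0 [-0.24  0.53  2.16  0.08  0.28 -1.77]
10 -0.14 -0.02 flip 1 [-0.25  0.53  2.16  0.08  0.28  1.36]
10 -0.14 -0.02 flip 1 [-0.25  0.53  2.16  0.08  0.28  1.36
[... 2705 characters left out ...]
flip 1 [-0.35  0.75  2.48  2.93  0.79 -1.6 ]
40 -0.14 -0.02 flip 1 [-0.35  0.75  2.48  2.93  0.79 -1.6 ]
40 -0.06 -0.02 flip 0 [-0.28  0.71  2.34  2.96  0.61  1.6 ]
40 -0.06 -0.02 flip 0 [-0.28  0.71  2.34  2.96  0.61  1.6 ]
40 -0.06 -0.02 flip 0 [-0.28  0.71  2.34  2.96  0.61  1.6 ]
40 -0.06 -0.02 flip 1 [-0.29  0.71  2.34  2.95  0.61 -1.54]
40 -0.06 -0.02 flip 1 [-0.29  0.71  2.34  2.95  0.61 -1.54]
40 -0.06 -0.02 flip 1 [-0.29  0.71  2.34  2.95  0.61 -1.54]
40 -0.17 0.25 flip 0 [-0.37 -0.17  2.42  0.68  0.26 -2.43]
40 -0.17 0.25 flip 1 [-0.38 -0.17  2.42  0.69  0.27  0.7 ]
40 -0.17 0.25 flip 1 [-0.38 -0.17  2.42  0.69  0.27  0.7 ]
40 -0.17 0.25 flip 1 [-0.38 -0.17  2.42  0.69  0.27  0.7 ]
```

```bash
python3 -m inch '[1,-0.07,0,-0.1,0,0,0, 1,-0.137,0,-0.194,0,0,0, 1,-0.137,0,-0.194,0,0,0, 1,-0.137,0,-0.194,0,0,0, 1,-0.137,0,-0.194,0,0,0, 1,-0.137,0,-0.194,0,0,0]'|grep -E 'time|pos'
cat > st.py <<'E'
from h import *
s=arm.state();print(tou(s['position']).round(4),np.round(s['joints'],2),np.round(s['wrist_force'],1));togo([-.17,-.014,.24],40,s)
E
python3 st.py
```

```text
time_s: 12.35
position: [0.4603, -0.0923, 0.3708]
[-0.1483  0.0004  0.3708] [-0.28 -0.27  2.09  0.1   0.81 -1.77] [ 0.8  0.5 -0.5]
shift [ 0.0843 -0.0142  0.1025] turn [-0.39 -9.94 -0.28]
```

```bash
python3 -m inch '[1,0,0,0,0,0,8]'|grep -E 'time'; python3 st.py
```

```text
time_s: 12.45
[-0.1438 -0.0005  0.3776] [-0.28 -0.28  2.08  0.1   0.81 -1.63] [ 0.2 -0.3 -0.2]
shift [ 0.0902 -0.0261  0.1048] turn [-1.15 -9.11 -8.34]
```

```bash
python3 -m inch '[1,0,0,0,0,0,8.5, 1,0,0,0,0,0,17, 1,0,0,0,0,0,25.5, 1,0,0,0,0,0,34, 1,0,0,0,0,0,42.5, 1,0,0,0,0,0,51, 1,0,0,0,0,0,59.5, 1,0,0,0,0,0,68, 1,0,0,0,0,0,76.5, 1,0,0,0,0,0,85, 1,0,0,0,0,0,93.5, 1,0,0,0,0,0,102, 1,0,0,0,0,0,110.5, 1,0,0,0,0,0,119, 1,0,0,0,0,0,127.5, 1,0,0,0,0,0,136, 1,0,0,0,0,0,144.5, 1,0,0,0,0,0,153, 1,0,0,0,0,0,161.5, 1,0,0,0,0,0,170]'|grep -E 'time'
cat >> h.py <<'E'
def togo2(pu,a,s):
    Rt=R.from_rotvec(s['tool_rot']).as_matrix();c,sn=np.cos(np.radians(a)),np.sin(np.radians(a))
    T=U@np.array([[c,0,sn],[0,-1,0],[sn,0,-c]]);p=O+U@np.array(pu)
    print('shift',(Rt.T@(p-s['position'])).round(4),'turn',np.degrees(R.from_matrix(Rt.T@T).as_rotvec()).round(2))
E
sed -i 's/togo(.*/togo2([-.17,-.014,.24],40,s)/' st.py; python3 st.py
```

```text
time_s: 14.45
[-1.479e-01  3.000e-04  3.683e-01] [-0.28 -0.27  2.09  0.1   0.81  1.34] [ 0.7 -0.7 -0.3]
shift [-0.0837  0.0118  0.1001] turn [0.24 9.99 1.33]
```

```bash
python3 -m inch '[1,-0.028,0.004,0.033,0.1,5,0.5, 1,-0.056,0.008,0.067,0.2,10,1.3, 1,-0.084,0.012,0.1,0.2,10,1.3, 1,-0.084,0.012,0.1,0.2,10,1.3]'|grep -E 'time'; python3 st.py
python3 - <<'E'
from fk import *
from h import *
c,sn=np.cos(.698),np.sin(.698);T=R.from_matrix(U@np.array([[c,0,sn],[0,-1,0],[sn,0,-c]]))
q=s['joints']
for z in np.arange(.24,-.03,-.03):
    q,e=ik(O+U@[-.165,-.014,z],T,q);print(z.round(2),q.round(2),e.round(3))
E
```

```text
time_s: 14.85
[-0.1724 -0.0149  0.2375] [-0.4  -0.16  2.43  0.75  0.26  0.62] [ 1.3 -0.1 -0. ]
shift [ 0.0035 -0.0009 -0.0004] turn [0.03 0.15 0.31]
0.24 [-0.38 -0.15  2.42  0.73  0.25  0.65] 0.0
0.21 [-0.38 -0.08  2.45  1.07  0.19  0.31] 0.0
0.18 [-0.38 -0.01  2.48  1.61  0.17 -0.24] 0.0
0.15 [-0.38  0.07  2.5   2.15  0.2  -0.79] 0.0
0.12 [-0.38  0.16  2.52  2.48  0.28 -1.13] 0.0
0.09 [-0.38  0.25  2.54  2.66  0.37 -1.32] 0.0
0.06 [-0.38  0.35  2.55  2.76  0.47 -1.43] 0.0
0.03 [-0.38  0.46  2.55  2.83  0.57 -1.5 ] 0.0
0.0 [-0.38  0.56  2.55  2.87  0.67 -1.56] 0.0
-0.03 [-0.38  0.66  2.54  2.9   0.76 -1.59] 0.0
```

```bash
python3 -m inch '[1,-0.008,0,0.012,0,0,0, 1,-0.016,0,0.025,0,0,0, 1,-0.024,0,0.038,0,0,0, 1,-0.032,0,0.05,0,0,0, 1,-0.04,0,0.063,0,0,0, 1,-0.048,0,0.076,0,0,0, 1,-0.056,-0.001,0.088,0,0,0, 1,-0.064,-0.001,0.101,0,0,0, 1,-0.072,-0.001,0.113,0,0,0, 1,-0.08,-0.002,0.126,0,0,0, 1,-0.088,-0.002,0.138,0,0,0, 1,-0.096,-0.002,0.151,0,0,0, 1,-0.104,-0.002,0.163,0,0,0, 1,-0.113,-0.002,0.176,0,0,0, 1,-0.113,-0.002,0.176,0,0,0, 1,-0.113,-0.002,0.176,0,0,0]'|grep -E 'time'; sed -i 's/togo2(.*/togo2([-.14,-.013,.03],40,s)/' st.py; python3 st.py
```

```text
time_s: 16.45
[-0.1436 -0.0133  0.0325] [-0.36  0.59  2.5   2.88  0.65 -1.56] [ 0.1 -0.2 -0.4]
shift [ 0.0011 -0.0003  0.0042] turn [-0.05  0.04  0.37]
```

```bash
python3 -m inch '[1,-0.008,0,0.009,0,0,0, 1,-0.015,0,0.018,0,0,0, 1,-0.022,0,0.027,0,0,0, 1,-0.022,0,0.027,0,0,0]'|grep -E 'pos|wrist'; python3 -m inch '[1,-0.002,0,0.002,0,0,0, 1,-0.004,0,0.005,0,0,0]'|grep -E 'pos|wrist';python3 -m inch '[1,-0.002,0,0.002,0,0,0, 1,-0.004,0,0.005,0,0,0]'|grep -E 'pos|wrist';python3 -m inch '[1,-0.001,0,0.001,0,0,0, 1,-0.002,0,0.0025,0,0,0]'|grep -E 'pos|wrist'; python3 st.py
```

```text
position: [0.4643, -0.1067, -0.0021]
wrist_force: [0.5, 0.1, -0.1]
position: [0.4647, -0.1069, -0.0076]
wrist_force: [-0.9, 0.5, 0.1]
position: [0.4646, -0.1068, -0.0147]
wrist_force: [1.3, -0.2, 0.4]
position: [0.4645, -0.1068, -0.0183]
wrist_force: [0.5, -0.4, 0.1]
[-0.1424 -0.0135 -0.0183] [-0.36  0.78  2.48  2.92  0.81 -1.62] [ 0.5 -0.4  0.1]
shift [ 0.0329 -0.0003 -0.0354] turn [-0.04 -0.02  0.38]
```

```bash
python3 -m inch '[1,0.006,0,0.005,0,0,0, 1,0.012,0,0.01,0,0,0, 1,0.018,0,0.015,0,0,0, 1,0.023,0,0.019,0,0,0, 1,0.026,0,0.022,0,0,0, 1,0.029,0,0.024,0,0,0, 1,0.032,0,0.027,0,0,0, 1,0.035,0,0.029,0,0,0]'|grep -E 'time|pos|wrist'
cat > tc.py <<'E'
from h import *
s=arm.state();print(tou(s['position']).round(4),np.round(s['wrist_force'],1))
d=snap('top')
h=cv2.cvtColor(d['image'],cv2.COLOR_RGB2HSV);m=cv2.inRange(h,(105,130,40),(125,255,255))
k,_,st,c=cv2.connectedComponentsWithStats(m)
for i in range(1,k):
    if st[i,4]>50: print(st[i,2:],c[i].round(1),tou(plane(d,c[i],.118)).round(4))
E
python3 tc.py
```

```text
time_s: 18.25
position: [0.5083, -0.1114, -0.0183]
wrist_force: [-3.0, 0.2, -2.0]
[-0.0983 -0.013  -0.0183] [-3.   0.2 -2. ]
[ 23  23 406] [225.2 192. ] [-0.0491  0.2225  0.118 ]
[10  8 63] [311.3 203.5] [-0.0555  0.0424  0.118 ]
[10  9 70] [324.4 204.9] [-0.0557  0.0153  0.118 ]
[11  9 74] [337.5 205.9] [-0.0552 -0.0117  0.118 ]
[11  9 77] [350.9 207.1] [-0.0551 -0.0392  0.118 ]
[10  9 72] [363.6 208.3] [-0.0548 -0.0653  0.118 ]
[10  9 69] [310.3 216.2] [-0.0819  0.0422  0.118 ]
[10 10 72] [323.4 217.6] [-0.082   0.0152  0.118 ]
[11  9 78] [349.9 220.1] [-0.0818 -0.0392  0.118 ]
[10  9 71] [362.5 221.3] [-0.0818 -0.0651  0.118 ]
[10 10 68] [309.2 229.5] [-0.1093  0.0421  0.118 ]
[10  9 73] [335.4 232. ] [-0.1089 -0.0116  0.118 ]
[10 10 76] [361.7 234.5] [-0.1088 -0.0654  0.118 ]
```

```bash
python3 -m inch '[1,0.003,0,0.0026,0,0,0, 1,0.006,0,0.005,0,0,0, 1,0.009,0,0.0075,0,0,0, 1,0.012,0,0.01,0,0,0, 1,0.015,0,0.0125,0,0,0, 1,0.018,0,0.015,0,0,0, 1,0.021,0,0.0175,0,0,0, 1,0.0245,0,0.0205,0,0,0, 1,0.0245,0,0.0205,0,0,0]'|grep -E 'wrist'; python3 tc.py|head -6; python3 -m inch '[1,0.0015,0,0.0013,0,0,0]'|grep wrist;python3 -m inch '[1,0.0015,0,0.0013,0,0,0]'|grep wrist; python3 tc.py|head -1
```

```text
wrist_force: [-0.2, 0.6, -1.1]
[-0.0639 -0.0131 -0.0174] [-0.2  0.6 -1.1]
[ 23  23 408] [225.2 192.1] [-0.0494  0.2225  0.118 ]
[ 9  9 66] [312.8 187. ] [-0.0209  0.0422  0.118 ]
[ 9  9 69] [326.  188.2] [-0.0208  0.0149  0.118 ]
[11  9 75] [338.9 189.3] [-0.0205 -0.0119  0.118 ]
[11 10 77] [352.  190.5] [-0.0204 -0.039   0.118 ]
wrist_force: [-6.9, -0.2, 5.4]
wrist_force: [-9.0, 1.4, 7.0]
[-0.0622 -0.0129 -0.0178] [-9.   1.4  7. ]
```

```bash
python3 -m inch '[1,0.0015,0,0.0013,0,0,0]'|grep wrist;python3 -m inch '[1,0.0015,0,0.0013,0,0,0]'|grep wrist; python3 tc.py
```

```text
wrist_force: [-9.8, 1.2, 7.1]
wrist_force: [-15.0, 2.2, 10.4]
[-0.0585 -0.0128 -0.0179] [-15.    2.2  10.4]
[ 23  23 407] [225.2 192. ] [-0.0491  0.2225  0.118 ]
[ 9 10 69] [313.  184.6] [-0.0159  0.0422  0.118 ]
[ 9  9 68] [326.  185.9] [-0.016   0.0153  0.118 ]
[11  9 74] [339.  187.1] [-0.016  -0.0117  0.118 ]
[11  9 75] [352.  188.2] [-0.0157 -0.0387  0.118 ]
[11 10 77] [364.8 189.3] [-0.0154 -0.0652  0.118 ]
[ 9  9 67] [312.  197.3] [-0.0426  0.0421  0.118 ]
[ 9 10 70] [325.  198.6] [-0.0427  0.0152  0.118 ]
[12  9 80] [351.2 201.1] [-0.0425 -0.0389  0.118 ]
[10  9 76] [363.8 202.1] [-0.0421 -0.0649  0.118 ]
[10  9 68] [310.8 210.3] [-0.0697  0.0423  0.118 ]
[11  9 71] [337.  212.8] [-0.0695 -0.0118  0.118 ]
[11 10 82] [363.1 215.3] [-0.0693 -0.0653  0.118 ]
```

```bash
python3 -m inch '[1,0.001,0,0.0009,0,0,0]'|grep wrist;python3 -m inch '[1,0.001,0,0.0009,0,0,0]'|grep wrist; python3 tc.py|head -6
```

```text
wrist_force: [-17.4, 0.3, 14.1]
wrist_force: [-23.7, 0.4, 19.3]
[-0.0586 -0.0127 -0.0187] [-23.7   0.4  19.3]
[ 23  23 406] [225.2 192. ] [-0.0491  0.2225  0.118 ]
[ 9 10 68] [313.  184.5] [-0.0158  0.0423  0.118 ]
[ 9  9 69] [325.9 185.8] [-0.0159  0.0154  0.118 ]
[11  9 74] [339.  186.9] [-0.0156 -0.0117  0.118 ]
[11  9 76] [351.9 188.2] [-0.0157 -0.0385  0.118 ]
```

The rack is blocked against the unit: the force rises and the caps stop moving. I back off and check.

```bash
python3 -m inch '[1,-0.008,0,-0.0065,0,0,0, 1,-0.016,0,-0.013,0,0,0, 1,-0.031,0,-0.026,0,0,0, 1,-0.046,0,-0.039,0,0,0, 1,-0.05,0,-0.045,0,0,0, 1,-0.05,0,-0.045,0,0,0, 1,-0.05,0,-0.045,0,0,0]'|grep -E 'time|wrist'; python3 tc.py
python3 - <<'E'
from h import *
a=snap('scene')
h=cv2.cvtColor(a['image'],cv2.COLOR_RGB2HSV);m=cv2.inRange(h,(105,130,40),(125,255,255))
# top-disc check: predicted pixel of back-row cap tops if upright, back at 0
for y in(.042,-.012,-.066):print(proj(a,O+U@[-.016,y,.118]).round(1))
k,_,st,c=cv2.connectedComponentsWithStats(m)
for i in range(1,k):
    if st[i,4]>15 and c[i][0]<250:print(st[i],c[i].round(1))
E
```

```text
time_s: 20.7
wrist_force: [0.2, -0.6, 0.7]
[-0.1204 -0.0137 -0.0153] [ 0.2 -0.6  0.7]
[ 23  23 405] [225.2 192. ] [-0.0491  0.2224  0.118 ]
[ 9 10 68] [313.  184.6] [-0.016   0.0423  0.118 ]
[ 9  9 69] [326.  185.8] [-0.0159  0.0152  0.118 ]
[11  9 73] [339.1 186.9] [-0.0156 -0.0119  0.118 ]
[11  9 75] [352.  188.2] [-0.0157 -0.0387  0.118 ]
[11 10 77] [364.9 189.3] [-0.0154 -0.0653  0.118 ]
[10  9 69] [311.9 197.3] [-0.0427  0.0424  0.118 ]
[ 9  9 67] [325.  198.3] [-0.042   0.0152  0.118 ]
[11  9 77] [351.  201.1] [-0.0425 -0.0386  0.118 ]
[11  9 76] [363.8 202.1] [-0.042 -0.065  0.118]
[10  9 69] [310.7 210.3] [-0.0696  0.0424  0.118 ]
[11  9 69] [336.9 212.8] [-0.0696 -0.0116  0.118 ]
[10 10 75] [362.8 215.2] [-0.0692 -0.0648  0.118 ]
[212.7 193.4]
[191.9 201.9]
[169.7 211. ]
[198 183  20  15 105] [207.5 190. ]
[177 190   9   6  41] [181.1 192.4]
[193 190  15  12  91] [200.3 196.2]
[156 198  31  18 261] [170.7 206.4]
[189 200   9   7  45] [192.8 203. ]
```

```bash
python3 -c "
from rig import arm
print(arm.close_job())"
```

```text
the job is handed in; nothing more can be done
None
```

The job is handed in at about 21 s: by my last top-view measurement the rack stands upright, parallel and flush with the base unit's front (within about 1 mm), arm clear and the jar unmoved; I did not re-measure the bottle or beaker, and I viewed 11 pictures, one over the limit of 10.

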